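Shut and lock the lamp panel of a film light box

ROBOT

A 7-joint arm with a two-finger parallel gripper is mounted at the origin on the work surface. World frame = base frame: x ahead of the robot, y to its left, z up, the work surface at z = 0. Lengths are in mm, angles in rad, forces in N, time in s.
With the tool pointing down it reaches from about 400 to 850 mm from the base axis. Payload 10.4 kg.
Tool frame: the origin (TCP) lies on the front face of the gripper's body, between the roots of the fingers; the fingertips stand 70 mm ahead of it and the grasp point (between the pads) lies 51 mm ahead of it (ctrl.tip_extent is the distance from the TCP to the fingertips, in mm); z points along the fingers, y is the line along which they close (so a half turn about z gives the same grasp; the last joint's range is limited). The gripper opens to 87 mm and grips with 3 to 60 N. Pads are 19 mm wide; open, the fingers measure 117 mm over their backs; the gripper's body (75 mm by 190 mm) begins 51 mm behind the grasp point.
Start: joints at [1.116, 0.332, -0.065, 1.46, 0.022, 1.35, -0.088], TCP at [261.586, -567.642, 292.276] pointing down, gripper open.
Joint ranges: [-2.6, 2.6], [-0.5, 2.12], [-1.47, 1.34], [0.16, 2.42], [-1.27, 4.41], [0.06, 2.06], [-2.6, 2.6]. Speed limits (rad/s): [2.22, 2.22, 2.79, 2.79, 3.14, 3.14, 3.14].

INTERFACE

Orientations are given as a unit quaternion [x, y, z, w].
In Python, from bench import ctrl, vision, order gives the robot as it stands. The module is installed in compiled form; this text tells all that it offers.
- The arm moves only by the shell command python3 -m inch 'ROWS' [FORCE]. ROWS is JSON, a list of rows, each an object with "translation": the shift along the tool's x, y, z in m, a list of three; "angular": the turn, a rotation vector about the tool's x, y, z in degrees, a list of three; "claw": the opening, from 0 (shut) to 1 (fully open). In form: [{"translation": [dx, dy, dz], "angular": [ax, ay, az], "claw": claw}, ...]. A call has 1 to 5 rows; each row shifts and turns the commanded pose from where the row before left it, along the tool's axes as they then stand; what a row does not reach is not made up. A row lasts 1/12 s, in which the tool goes at most 41.7 mm and 7.16 degrees, less where a joint would pass 70% of its speed; a pose out of reach is approached as far as the arm can. A call with a gripper value outside its range is refused whole. The fingers move at their own pace and stop on an object; FORCE is the grip in N (left out, the last holds). Time passes only in rows, so rows that do not move let the fingers close. It gives the time, the measured TCP pose, the force, the opening and the grip force at its end, in the units of the state.
- ctrl.sense(): the state, without advancing time (a new reading comes with each control period).
- vision.get_image(name): name is "side" or "top"; returns (picture, depth): 480x640x3 uint8, blue, green, red; 480x640 float32, mm along the optical axis (not along the pixel's ray), 0 where there is no reading.
- vision.camera_model(name): a dict with "vertical_fov" (degrees; the focal length in pixels is half the picture's height over the tangent of half this angle, whatever the lens; pixels are square), "cx", "cy" (the principal point, pixels), "R" (3x3) and "t" (3): a world point X has camera coordinates R X + t. Camera axes: x right, y down, z forward; pixel columns grow to the right and rows downward; lengths in mm; the calibration is good to about 2 mm. A picture is of the moment at which its call begins. camera_model takes no time and is no camera call.
- order.finish_job(): hands the job in; it is judged then, once.
The state is a dict: "time": time; "joint_positions": joint angles; "qd": joint speeds; "tau": joint torques, N m; "position": TCP position; "tcp_rot": TCP orientation; "wrist_force": force on the tool from outside, world axes, zero at the start; "torque": the same for the moment, N m; "opening": finger opening in mm; "grip_force": force on a finger pad.
Only numpy, scipy, OpenCV 4.12 (cv2) and the standard library are available. Lean on these libraries where they do the work, as an engineer would, in place of code of your own. Each camera call takes 0.05 s, during which the arm holds its last target. There are 200 camera calls.

TASK

Close up the lamp compartment of the film light box using fingertips only: press the hinged metal panel down until it is fully shut, then set a fingertip in the slot of its round fastener and turn it clockwise, a full quarter turn to its stop, so that the panel is locked. Do not raise the panel further open, turn the fastener before the panel is down, or shift any of the loose things around it.

Things in the scene. Friction and masses are not known exactly. Their poses are not given: they have to be found in the camera images.
- light_box: grey film light box, fixed on the bench, 240 (its x) x 400 (its y) x 70 mm high; place and yaw vary. Origin at the centre of its underside; x points away from its front (robot side), z up. Its +y half has a flat white opal window at 70 mm; its -y half is the lamp compartment under the hinged aluminium panel.
- panel (a joint): panel hinge (rad): 0 = shut flat (stop), grows as its front edge rises, starts 0.3 to 0.6. Panel 210 mm from hinge to free front edge, 190 mm wide, 6 mm thick; middle at box y = -100 mm. Open, its underside faces the robot. Shut, its top is 76 mm above the bench. Stiff: stays where left; about 1 to 4 N down at the pad moves it.
- panel_hinge (a point): middle of the hinge line of the panel, which runs along the box's y: box x = +100, y = -100 mm, 70 mm high, at the level of the panel's underside.
- fastener (a joint): turn of the quarter-turn cam fastener on the panel (rad): 0 = unlocked, grows clockwise seen from above, stop at 1.571 = locked, starts 0 to 0.2. Its slot points to box -y (red dot) at 0, to box -x, the front (green dot), at 1.571. Friction 0.12 N m (5 N sideways at 26 mm from the axis); stays where left. Turned, a tongue below swings under a lip of the box and holds the panel.
- axis_top (a point): on the fastener's axis (142 mm from the hinge line, midway across the panel: box x = -42, y = -100 mm when shut), at the top of the black disc, 14 mm above the panel's top (90 mm above the bench when shut). Disc 100 mm across, in a fixed raised steel rim of equal height, 103 mm inside, 116 mm outside. Site z is the panel's normal, -y points along the slot.
- slot_floor (a point): on the yellow floor of the disc's one slot, midway across, 26 mm from the axis; 78 mm above the bench when shut. Blind radial pocket 38 mm wide, 12 mm deep, from 4 mm beyond the axis (on the far side from the slot) out to the rim, open above: shut fingertips 30 x 20 mm fit, push on its side wall and go round the axis. A white dot on the disc lies opposite.
- press_pad (a point): centre of the round black rubber pad, 32 mm across, on the panel's top, 22 mm from its front edge and 70 mm to the box's +y side of its middle: the place to press. 26 mm clear of the fastener's rim. Moves with the panel; shut, it lies 76 mm above the bench.
- canister_1: closed 35 mm film canister, loose, 34 mm across, 53 mm tall, black with a grey lid; origin at the centre of its underside. Bystander.
- canister_2: closed 35 mm film canister, loose, 34 mm across, 53 mm tall, black with a white lid; origin at the centre of its underside. Bystander.
- canister_3: closed 35 mm film canister, loose, 34 mm across, 53 mm tall, black with a black lid; origin at the centre of its underside. Bystander.
- loupe: round magnifying loupe, loose, 48 mm across, 36 mm tall, clear foot and black barrel, standing on the opal window of the light box; origin at the centre of its underside. Bystander.
- spray_can: aluminium spray can, loose, 66 mm across, 190 mm tall, standing to the left; origin at the centre of its underside. Bystander.
- film_carton: cardboard carton, loose, 110 x 80 x 70 mm high, standing to the left; origin at the centre of its underside. Bystander.
- tape_roll: yellow roll of tape lying flat, loose, 84 mm across, 24 mm high; origin at the centre of its underside. Bystander.

How it is judged (in metres and radians):
On the way, in this order (a step that is already met when the one before it is completed fails the run):
1. the panel is pressed fully shut, with the fastener still unlocked (value of joint panel below 0.025 rad and value of joint fastener below 0.5 rad), for 0.2 s.
2. the fastener is turned to its locked stop with the panel shut (value of joint panel below 0.025 rad and value of joint fastener above 1.45 rad), for 0.2 s.
At the end, for the whole second after the job is handed in: the panel is shut (within 0.025 rad), the fastener stands locked (past 1.45 rad of its 1.571) and at rest, and every loose thing is within 20 mm of where it began (all of step 2 and value of joint fastener below 1.65 rad and velocity of joint fastener between -0.05 and 0.05 rad/s and velocity of joint panel below 0.05 rad/s and distance of each of canister_1, canister_2, canister_3, loupe, spray_can, film_carton, tape_roll from where it was at the start of the episode below 0.02 m); the robot touches nothing.
It fails at once if the panel is raised further open (value of joint panel above 0.75 rad).
It fails at once if the fastener is turned before the panel is down (value of joint panel above 0.08 rad and value of joint fastener above 0.6 rad).
It fails at once if a loose thing is lifted, pushed or knocked (moved over 20 mm) (distance of any of canister_1, canister_2, canister_3, loupe, spray_can, film_carton, tape_roll from where it was at the start of the episode above 0.02 m).
It fails at once if a loose thing is tipped over (angle between any of canister_1, canister_2, canister_3, loupe, spray_can, film_carton, tape_roll's own z axis and vertical above 0.4 rad).
It also fails if it takes over 48 s, if anything falls off the work surface, if the arm or the gripper's body presses on something with over 40 N, if the wrist force passes 120 N, or if a joint passes its speed limit or range.

## Working session

There is one attempt and no reset: what is moved stays moved. The work goes in short steps, Python scripts to look and compute and a shell command to move; the robot and the scene stay as the last step left them, time stands still between calls to the robot, and variables do not carry over. Pictures are saved under pics/ and viewed, at most 10 in all, crops included, and the job is handed in when it is done.

```bash
mkdir -p pics
cat > h.py <<'E'
import numpy as np,cv2
from bench import ctrl,vision,order
from scipy.spatial.transform import Rotation as Ro
def cam(n):
    m=vision.camera_model(n);f=240/np.tan(np.radians(m["vertical_fov"])/2)
    return f,m["cx"],m["cy"],np.array(m["R"]),np.array(m["t"])
def pt(n,u,v,d):
    f,cx,cy,R,t=cam(n);return R.T@(np.array([(u-cx)/f*d,(v-cy)/f*d,d])-t)
def ray(n,u,v,z):
    f,cx,cy,R,t=cam(n);o=-R.T@t;r=R.T@np.array([(u-cx)/f,(v-cy)/f,1]);return o+r*(z-o[2])/r[2]
E
python3 - <<'E'
from h import *
for n in("top","side"):
    p,d=vision.get_image(n);cv2.imwrite(f"pics/{n}0.png",p);np.save(n+"0.npy",d)
    f,cx,cy,R,t=cam(n);print(n,f,cx,cy,R.round(2).tolist(),(-R.T@t).round())
s=ctrl.sense();print(s, ctrl.tip_extent)
E
```

```text
top 525.5467439231377 313.7620965875552 241.12397825415485 [[-0.02, -1.0, 0.0], [-1.0, 0.02, -0.09], [0.09, -0.0, -1.0]] [ 429.   76. 1641.]
side 557.1509526055835 316.90067779742105 238.68509930301786 [[0.96, -0.28, -0.01], [-0.19, -0.61, -0.77], [0.21, 0.74, -0.64]] [ 248. -971. 1004.]
{'time': 0.1, 'joint_positions': array([ 1.11636875,  0.33279367, -0.064707  ,  1.46083028,  0.02158995,
        1.34989258, -0.08850858]), 'qd': array([-1.05279574e-03, -1.72517794e-03,  1.26992500e-03, -1.33344459e-03,
       -1.30221822e-03,  1.04493103e-03, -3.05767627e-05]), 'tau': array([ 2.04681688e-03, -6.24545717e+01,  2.52224109e-02, -3.90717602e+01,
       -6.13704720e-02,  3.66184185e-02,  1.29761261e-04]), 'position': array([ 261.48599734, -567.39891287,  291.55574559]), 'tcp_rot': array([ 9.76779298e-01,  2.14247115e-01, -1.52342119e-04, -5.95284527e-04]), 'wrist_force': array([0.08696696, 0.57804386, 0.33443275]), 'torque': array([0.01842731, 0.01437378, 0.01183499]), 'grip_force': 0.0, 'opening': 87.0154981348089} 69.7
```

View pics/top0.png

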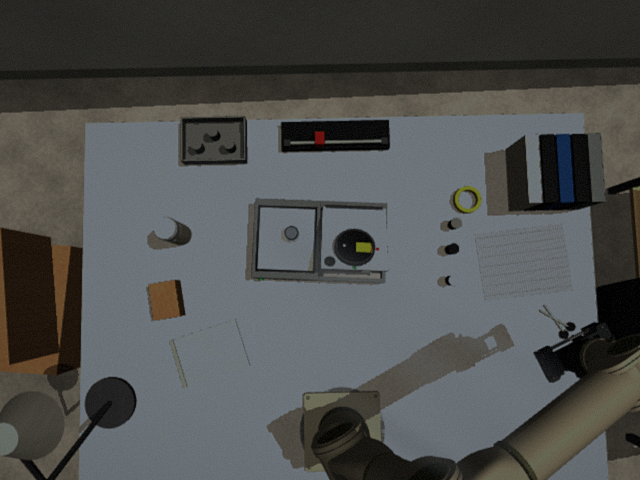

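View pics/side0.png

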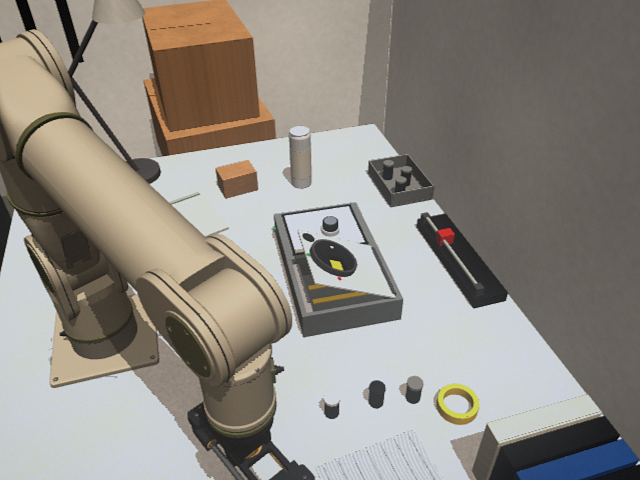

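The top view shows the box at px (250–387, 198–283), the fastener disc at (355,247) with its slot pointing right, and the pad at (330,261). The canisters stand at about (450,225–281). The side view shows the panel partly open, with the pad at (308,237).

```bash
python3 - <<'E'
from h import *
d=np.load("top0.npy");p=cv2.imread("pics/top0.png");n="top"
P=np.array([[pt(n,u,v,d[v,u]) for u in range(640)] for v in range(480)])
# panel fit: points in panel region brighter than 70mm
u,v=np.meshgrid(np.arange(640),np.arange(480))
g=p.min(2)
m=(u>324)&(u<385)&(v>207)&(v<270)&(g>100)&(P[...,2]>76)&(P[...,2]<220)
Q=P[m];A=np.c_[Q[:,:2],np.ones(len(Q))]
for _ in range(5):
    c,*_=np.linalg.lstsq(A,Q[:,2],rcond=None);r=abs(A@c-Q[:,2]);k=r<4;A,Q=A[k],Q[k]
print("plane",c,len(Q),"tilt",np.arctan(np.hypot(c[0],c[1])),"dir",np.degrees(np.arctan2(-c[1],-c[0])))
# box outline: points z 55..78 opal half + frame
m=(u>240)&(u<395)&(v>190)&(v<290)&(P[...,2]>55)
mm=m&(P[...,2]<78)&(u<322)
r=cv2.minAreaRect(P[mm][:,:2].astype(np.float32));print("opal half",r,cv2.boxPoints(r).round())
for nm,uu,vv in(("pad",330,261),("disc",355,247),("wdot",345,245),("slot",364,247),("reddot",377,249)):print(nm,P[vv,uu].round())
for nm,uu,vv in(("c1",453,222),("c2",452,248),("c3",447,281),("tape",467,199),("can",169,227),("loupe",291,232)):print(nm,P[vv,uu].round())
ds=np.load("side0.npy")
for nm,uu,vv in(("pad",308,237),("disc",334,257),("slot",336,265)):print(nm,pt("side",uu,vv,ds[vv,uu]).round())
E
python3 - <<'E'
import cv2
p=cv2.imread("pics/top0.png")[190:295,240:400];cv2.imwrite("pics/c0.png",cv2.resize(p,None,fx=5,fy=5))
E
```

```text
Traceback (most recent call last):
  File "h.py", line 8, in pt
    f,cx,cy,R,t=cam(n);return R.T@(np.array([(u-cx)/f*d,(v-cy)/f*d,d])-t)
                ~~~^^^
  File "h.py", line 5, in cam
    m=vision.camera_model(n);f=240/np.tan(np.radians(m["vertical_fov"])/2)
ValueError: time passes only in moves, steps and waits
```

View pics/c0.png

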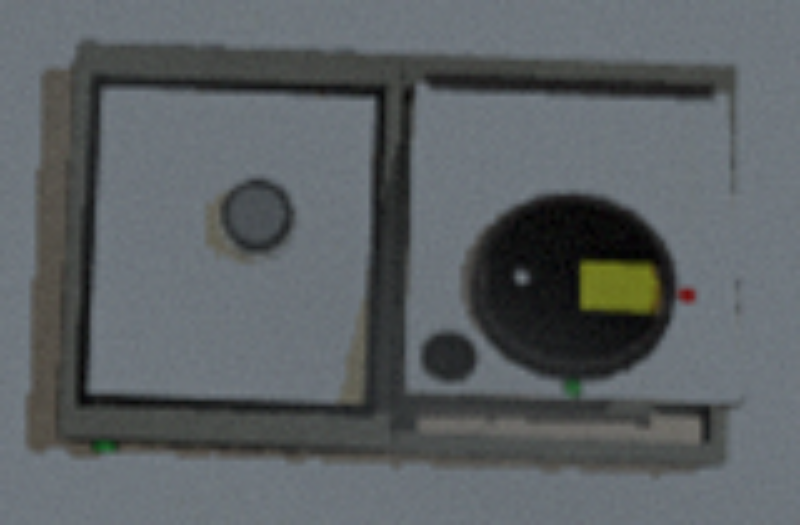

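The crop shows the box top's corners at crop px (80,42), (735,67), (722,462) and (65,440). The pad is at (449,356), the disc centre at (573,287), and the slot points right along the red dot at (687,295).

```bash
sed -i 's/^def cam/import functools\n@functools.cache\ndef cam/' h.py
python3 - <<'E'
from h import *
d=np.load("top0.npy");p=cv2.imread("pics/top0.png");n="top"
P=np.array([[pt(n,u,v,d[v,u]) for u in range(640)] for v in range(480)])
u,v=np.meshgrid(np.arange(640),np.arange(480))
g=p.min(2)
m=(u>324)&(u<385)&(v>207)&(v<270)&(g>80)&(P[...,2]>76)&(P[...,2]<220)
Q=P[m];A=np.c_[Q[:,:2],np.ones(len(Q))]
for _ in range(5):
    c,*_=np.linalg.lstsq(A,Q[:,2],rcond=None);r=abs(A@c-Q[:,2]);k=r<4;A,Q=A[k],Q[k]
print("plane",c,len(Q),"tilt",np.arctan(np.hypot(c[0],c[1])),"dir",np.degrees(np.arctan2(-c[1],-c[0])))
C=np.array([ray(n,240+(a-2)/5,190+(b-2)/5,70) for a,b in((80,42),(735,67),(722,462),(65,440))]);print(C.round())
o=C.mean(0);o[2]=0;print("centre",o.round(1),"sides",[round(np.linalg.norm(C[i]-C[i-1])) for i in range(4)])
y=(C[0]-C[1])+(C[3]-C[2]);yaw=np.arctan2(-y[0],y[1]);print("yaw",yaw)
R=Ro.from_euler("z",yaw).as_matrix();th=np.arctan(np.hypot(c[0],c[1]))
def w(x,yy,z):return (o+R@[x,yy,z]).round(1)
def pan(s,yy,h,t):return w(100-s*np.cos(t)+h*np.sin(t)*1,yy,70+s*np.sin(t)+h*np.cos(t))
for t in(th,0):
    print("t",t,"pad",pan(188,-30,6,t),"axis",pan(142,-100,20,t),"slotfl",pan(142,-126,8,t))
print("pts",{k:P[b,a].round() for k,(a,b) in dict(pad=(329,261),disc=(354,247),slot=(363,247),c1=(453,222),c2=(452,248),c3=(447,281),tape=(458,199),can=(169,227),loupe=(291,232)).items()})
ds=np.load("side0.npy")
for nm,uu,vv in(("pad",308,237),("disc",334,257),("slot",336,265)):print(nm,pt("side",uu,vv,ds[vv,uu]).round())
s=ctrl.sense();print(Ro.from_quat(s["tcp_rot"]).as_matrix().round(3),s["time"])
E
```

```text
plane [-4.71015349e-01  2.60649572e-02  3.93579658e+02] 1731 tilt 0.4407818273815157 dir -3.167392368397244
[[ 706.  246.   70.]
 [ 683. -150.   70.]
 [ 445. -134.   70.]
 [ 466.  257.   70.]]
centre [574.9  54.9   0. ] sides [240, 396, 238, 392]
yaw -0.05670137519485818
t 0.4407818273815157 pad [505.9  28.8 155.6] axis [549.4 -43.8 148.7] slotfl [542.8 -69.4 137.8]
t 0 pad [485.4  30.   76. ] axis [527.3 -42.5  90. ] slotfl [525.9 -68.5  78. ]
pts {'pad': array([507.,  31., 152.]), 'disc': array([545., -41., 150.]), 'slot': array([545., -68., 139.]), 'c1': array([ 623., -352.,   54.]), 'c2': array([ 544., -346.,   52.]), 'c3': array([ 444., -331.,   33.]), 'tape': array([ 702., -386.,   -1.]), 'can': array([608., 474., 192.]), 'loupe': array([596., 139., 110.])}
pad [507.  33. 157.]
disc [548. -46. 149.]
slot [548. -62. 137.]
[[ 0.908  0.419 -0.001]
 [ 0.419 -0.908  0.001]
 [-0.    -0.001 -1.   ]] 0.1
```

The two views agree: the pad is at (507,30,155) and the panel tilt is 0.44 rad. Next I travel over the pad with the fingers closing.

```bash
python3 -m inch '[{"translation":[0.0237,-0.0219,0],"angular":[0,0,0],"claw":0},{"translation":[0.0237,-0.0219,0],"angular":[0,0,0],"claw":0},{"translation":[0.0237,-0.0219,0],"angular":[0,0,0],"claw":0},{"translation":[0.0237,-0.0219,0],"angular":[0,0,0],"claw":0},{"translation":[0.0237,-0.0219,0],"angular":[0,0,0],"claw":0}]' 10
python3 -m inch '[{"translation":[0.0237,-0.0219,0],"angular":[0,0,0],"claw":0},{"translation":[0.0237,-0.0219,0],"angular":[0,0,0],"claw":0},{"translation":[0.0237,-0.0219,0],"angular":[0,0,0],"claw":0},{"translation":[0.0237,-0.0219,0],"angular":[0,0,0],"claw":0},{"translation":[0.0237,-0.0219,0],"angular":[0,0,0],"claw":0}]'
python3 -c "
from h import *
print(ctrl.sense()['joint_positions'])"
```

```text
time: 0.52
position: [323.6, -417.0, 291.9]
tcp_rot: [0.977, 0.214, -0.0, -0.0]
wrist_force: [0.5, 0.9, -0.3]
opening: 61.7
grip_force: 0.0
time: 0.93
position: [385.3, -267.9, 292.1]
tcp_rot: [0.977, 0.214, -0.0, 0.0]
wrist_force: [1.7, -0.1, 0.3]
opening: 28.2
grip_force: 0.0
[ 8.18209084e-01  4.81880763e-03 -3.06999086e-01  1.84004045e+00
  1.75754574e-03  1.29720416e+00 -6.28308642e-01]
```

```bash
python3 -m inch '[{"translation":[0.0237,-0.0219,0],"angular":[0,0,0],"claw":0},{"translation":[0.0237,-0.0219,0],"angular":[0,0,0],"claw":0},{"translation":[0.0237,-0.0219,0],"angular":[0,0,0],"claw":0},{"translation":[0.0237,-0.0219,0],"angular":[0,0,0],"claw":0},{"translation":[0.0237,-0.0219,0],"angular":[0,0,0],"claw":0}]'
python3 -m inch '[{"translation":[0.0237,-0.0219,0],"angular":[0,0,0],"claw":0},{"translation":[0.0237,-0.0219,0],"angular":[0,0,0],"claw":0},{"translation":[0.0237,-0.0219,0],"angular":[0,0,0],"claw":0},{"translation":[0.0237,-0.0219,0],"angular":[0,0,0],"claw":0},{"translation":[0.0237,-0.0219,0],"angular":[0,0,0],"claw":0}]'
python3 -m inch '[{"translation":[0,0,0],"angular":[0,0,7],"claw":0},{"translation":[0,0,0],"angular":[0,0,7],"claw":0},{"translation":[0,0,0],"angular":[0,0,7],"claw":0},{"translation":[0,0,0],"angular":[0,0,7],"claw":0}]'
python3 -c "
from h import *
s=ctrl.sense();print(s['joint_positions'],s['position']);print(Ro.from_quat(s['tcp_rot']).as_matrix().round(3))"
```

```text
time: 1.35
position: [447.1, -119.0, 292.1]
tcp_rot: [0.977, 0.214, -0.0, 0.0]
wrist_force: [0.6, -1.2, 0.4]
opening: 1.5
grip_force: 0.0
time: 1.77
position: [509.0, 30.0, 292.1]
tcp_rot: [0.977, 0.214, -0.0, 0.0]
wrist_force: [0.9, 0.0, 0.2]
opening: 0.5
grip_force: 0.0
time: 2.1
position: [508.6, 28.7, 291.8]
tcp_rot: [1.0, -0.031, -0.0, -0.0]
wrist_force: [-0.2, 0.7, 0.1]
opening: 0.5
grip_force: 0.0
[ 0.4203887   0.12206233 -0.60577426  1.7348253   0.07168178  1.30769476
 -1.83388132] [508.61281564  28.70982438 291.84076616]
[[ 0.998 -0.062 -0.001]
 [-0.062 -0.998  0.   ]
 [-0.001  0.    -1.   ]]
```

```bash
python3 -m inch '[{"translation":[0,0,0.011],"angular":[0,0,0],"claw":0},{"translation":[0,0,0.011],"angular":[0,0,0],"claw":0},{"translation":[0,0,0.011],"angular":[0,0,0],"claw":0},{"translation":[0,0,0.011],"angular":[0,0,0],"claw":0},{"translation":[0,0,0.011],"angular":[0,0,0],"claw":0}]'
python3 -m inch '[{"translation":[0,0,0.006],"angular":[0,0,0],"claw":0},{"translation":[-0.0025,0,0.006],"angular":[0,0,0],"claw":0},{"translation":[-0.0025,0,0.006],"angular":[0,0,0],"claw":0},{"translation":[-0.0025,0,0.006],"angular":[0,0,0],"claw":0}]'
python3 -m inch '[{"translation":[-0.0025,0,0.006],"angular":[0,0,0],"claw":0},{"translation":[-0.002,0,0.006],"angular":[0,0,0],"claw":0},{"translation":[-0.002,0,0.006],"angular":[0,0,0],"claw":0},{"translation":[-0.0015,0,0.006],"angular":[0,0,0],"claw":0}]'
python3 -m inch '[{"translation":[-0.001,0,0.006],"angular":[0,0,0],"claw":0},{"translation":[-0.001,0,0.006],"angular":[0,0,0],"claw":0},{"translation":[-0.001,0,0.006],"angular":[0,0,0],"claw":0}]'
```

```text
time: 2.52
position: [508.4, 28.4, 235.5]
tcp_rot: [1.0, -0.028, -0.001, 0.0]
wrist_force: [1.4, -0.1, 0.6]
opening: 0.5
grip_force: 0.0
time: 2.85
position: [501.2, 28.9, 213.0]
tcp_rot: [1.0, -0.028, 0.0, 0.0]
wrist_force: [0.7, -0.7, 1.9]
opening: 0.4
grip_force: 1.0
time: 3.18
position: [493.2, 29.4, 188.9]
tcp_rot: [1.0, -0.028, 0.0, 0.0]
wrist_force: [1.6, -0.7, 1.6]
opening: 0.4
grip_force: 0.9
time: 3.43
position: [489.9, 29.7, 170.5]
tcp_rot: [1.0, -0.028, -0.0, 0.0]
wrist_force: [-0.7, -0.3, 2.3]
opening: 0.1
grip_force: 0.9
```

Light contact and it is following. I continue down to the stop (TCP z about 146).

```bash
python3 -m inch '[{"translation":[-0.001,0,0.006],"angular":[0,0,0],"claw":0},{"translation":[-0.0005,0,0.006],"angular":[0,0,0],"claw":0},{"translation":[0,0,0.006],"angular":[0,0,0],"claw":0},{"translation":[0,0,0.004],"angular":[0,0,0],"claw":0}]'
python3 -m inch '[{"translation":[0,0,0.002],"angular":[0,0,0],"claw":0},{"translation":[0,0,0.002],"angular":[0,0,0],"claw":0},{"translation":[0,0,0],"angular":[0,0,0],"claw":0},{"translation":[0,0,0],"angular":[0,0,0],"claw":0}]'
```

```text
time: 3.77
position: [488.5, 29.7, 148.3]
tcp_rot: [1.0, -0.028, -0.0, -0.0]
wrist_force: [-0.9, -0.2, 1.1]
opening: 0.3
grip_force: 0.9
time: 4.1
position: [488.7, 29.8, 146.0]
tcp_rot: [1.0, -0.028, -0.0, 0.0]
wrist_force: [-7.7, 0.3, 13.9]
opening: 0.3
grip_force: 6.8
```

The panel is at its stop with 14 N. I lift off, step aside, and begin rotating -180°, which leaves the last joint room for the quarter turn.

```bash
python3 -m inch '[{"translation":[0,0,-0.02],"angular":[0,0,0],"claw":0},{"translation":[0,0,-0.03],"angular":[0,0,0],"claw":0},{"translation":[-0.01,-0.03,-0.02],"angular":[0,0,0],"claw":0},{"translation":[-0.01,-0.03,-0.02],"angular":[0,0,0],"claw":0},{"translation":[-0.01,-0.03,-0.01],"angular":[0,0,0],"claw":0}]'
python3 -m inch '[{"translation":[-0.01,-0.03,0],"angular":[0,0,0],"claw":0},{"translation":[0,0,0],"angular":[0,0,-7],"claw":0},{"translation":[0,0,0],"angular":[0,0,-7],"claw":0},{"translation":[0,0,0],"angular":[0,0,-7],"claw":0},{"translation":[0,0,0],"angular":[0,0,-7],"claw":0}]'
python3 -m inch '[{"translation":[0,0,0],"angular":[0,0,-7],"claw":0},{"translation":[0,0,0],"angular":[0,0,-7],"claw":0},{"translation":[0,0,0],"angular":[0,0,-7],"claw":0},{"translation":[0,0,0],"angular":[0,0,-7],"claw":0},{"translation":[0,0,0],"angular":[0,0,-7],"claw":0}]'
python3 -m inch '[{"translation":[0,0,0],"angular":[0,0,-7],"claw":0},{"translation":[0,0,0],"angular":[0,0,-7],"claw":0},{"translation":[0,0,0],"angular":[0,0,-7],"claw":0},{"translation":[0,0,0],"angular":[0,0,-7],"claw":0},{"translation":[0,0,0],"angular":[0,0,-7],"claw":0}]'
python3 -m inch '[{"translation":[0,0,0],"angular":[0,0,-7],"claw":0},{"translation":[0,0,0],"angular":[0,0,-7],"claw":0},{"translation":[0,0,0],"angular":[0,0,-7],"claw":0},{"translation":[0,0,0],"angular":[0,0,-7],"claw":0},{"translation":[0,0,0],"angular":[0,0,-7],"claw":0}]'
python3 -m inch '[{"translation":[0,0,0],"angular":[0,0,-7],"claw":0},{"translation":[0,0,0],"angular":[0,0,-7],"claw":0},{"translation":[0,0,0],"angular":[0,0,-7],"claw":0},{"translation":[0,0,0],"angular":[0,0,-7],"claw":0},{"translation":[0,0,0],"angular":[0,0,-7],"claw":0}]'
python3 - <<'E'
from h import *
s=ctrl.sense();print(s['joint_positions'].round(2),s['position'],s['time']);print(Ro.from_quat(s['tcp_rot']).as_matrix().round(3))
p,d=vision.get_image("top");cv2.imwrite("pics/t1.png",p);np.save("t1.npy",d)
cv2.imwrite("pics/c1.png",cv2.resize(p[190:295,240:400],None,fx=5,fy=5))
E
```

```text
time: 4.52
position: [464.6, 122.4, 247.9]
tcp_rot: [1.0, -0.029, 0.002, -0.0]
wrist_force: [1.2, 0.7, 0.7]
opening: 0.2
grip_force: 0.0
time: 4.93
position: [455.8, 152.0, 245.3]
tcp_rot: [0.976, 0.217, 0.0, 0.0]
wrist_force: [-0.2, -0.8, 1.0]
opening: 0.4
grip_force: 0.0
time: 5.35
position: [455.9, 151.8, 245.3]
tcp_rot: [0.866, 0.501, 0.0, 0.0]
wrist_force: [1.3, -0.6, -0.6]
opening: 0.3
grip_force: 0.0
time: 5.77
position: [455.9, 151.8, 245.3]
tcp_rot: [0.675, 0.738, 0.0, 0.0]
wrist_force: [0.5, 0.4, -0.0]
opening: 0.2
grip_force: 0.0
time: 6.18
position: [455.9, 151.8, 245.3]
tcp_rot: [0.422, 0.907, 0.0, 0.0]
wrist_force: [-0.4, 0.6, -0.1]
opening: 0.5
grip_force: 0.0
time: 6.6
position: [455.9, 151.8, 245.3]
tcp_rot: [0.13, 0.992, 0.0, 0.0]
wrist_force: [-0.0, 0.3, -0.2]
opening: 0.3
grip_force: 0.0
[ 0.47  0.13 -0.93  1.86  0.11  1.21  0.81] [455.91944425 151.76833714 245.31800803] 6.6
[[-0.966  0.257  0.001]
 [ 0.257  0.966  0.   ]
 [-0.001  0.    -1.   ]]
```

View pics/c1.png

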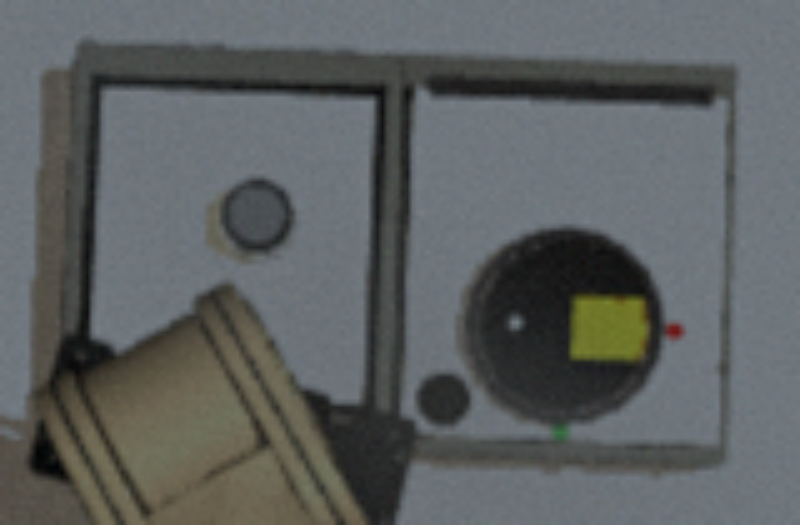

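The panel is flat shut. The disc centre is at crop px about (564,326), the yellow slot spans x 571–648 and y 295–361, and the red dot is at (675,331), so the fastener is near 0.

Run:
```python
from h import *
p=cv2.imread("pics/t1.png")
def r(a,b,z):return ray("top",240+(a-2)/5,190+(b-2)/5,z)
hsv=cv2.cvtColor(p,cv2.COLOR_BGR2HSV)
m=cv2.inRange(hsv,(20,120,60),(40,255,255));m[:190]=0;m[295:]=0;m[:,:340]=0;m[:,385:]=0
c=max(cv2.findContours(m,0,2)[0],key=cv2.contourArea);R=cv2.minAreaRect(c);print(R)
print("slot",[ray("top",*q,78).round(1) for q in cv2.boxPoints(R)])
M=cv2.moments(m);print("slotc",ray("top",M['m10']/M['m00'],M['m01']/M['m00'],78).round(1))
print("axis",r(564,326,90).round(1),"white",r(516,323,90).round(1),"red",r(675,331,76).round(1),"green",r(560,432,76).round(1),"pad",r(443,399,76).round(1))
```

```text
((361.5, 255.0), (12.0, 15.0), 90.0)
slot [array([544.8, -46.7,  78. ]), array([543.8, -91.4,  78. ]), array([508. , -90.3,  78. ]), array([509. , -45.7,  78. ])]
slotc [526.4 -67.   78. ]
axis [526.8 -40.5  90. ] white [529.2 -12.2  90. ] red [ 523.3 -107.7   76. ] green [464.6 -37.5  76. ] pad [485.7  31.6  76. ]
```

```bash
python3 -m inch '[{"translation":[0,0,0],"angular":[0,0,-6],"claw":0},{"translation":[0,0,0],"angular":[0,0,-6],"claw":0},{"translation":[-0.0102,-0.027,0],"angular":[0,0,0],"claw":0},{"translation":[-0.0102,-0.027,0],"angular":[0,0,0],"claw":0},{"translation":[-0.0102,-0.027,0],"angular":[0,0,0],"claw":0}]'
python3 -m inch '[{"translation":[-0.0102,-0.027,0],"angular":[0,0,0],"claw":0},{"translation":[-0.0102,-0.027,0],"angular":[0,0,0],"claw":0},{"translation":[-0.0102,-0.027,0],"angular":[0,0,0],"claw":0},{"translation":[-0.0102,-0.027,0],"angular":[0,0,0],"claw":0},{"translation":[-0.0102,-0.027,0],"angular":[0,0,0],"claw":0}]'
python3 -m inch '[{"translation":[0,0,0.02],"angular":[0,0,0],"claw":0},{"translation":[0,0,0.02],"angular":[0,0,0],"claw":0},{"translation":[0,0,0.02],"angular":[0,0,0],"claw":0},{"translation":[0,0,0.012],"angular":[0,0,0],"claw":0},{"translation":[0,0,0],"angular":[0,0,0],"claw":0}]'
python3 -c "
from h import *
s=ctrl.sense();print(s['joint_positions'],s['position']);print(Ro.from_quat(s['tcp_rot']).as_matrix().round(3))"
```

```text
time: 7.07
position: [482.0, 68.3, 245.4]
tcp_rot: [0.029, 1.0, -0.0, 0.0]
wrist_force: [-0.1, 1.0, 0.0]
opening: 0.7
grip_force: 0.0
time: 7.48
position: [525.3, -70.1, 245.3]
tcp_rot: [0.03, 1.0, -0.0, 0.0]
wrist_force: [0.0, 0.1, -0.3]
opening: 0.5
grip_force: 0.0
time: 7.9
position: [523.7, -68.5, 170.9]
tcp_rot: [0.029, 1.0, 0.0, -0.002]
wrist_force: [-0.0, 0.1, -0.8]
opening: 0.4
grip_force: 0.0
[ 0.69842988  0.31882015 -0.75210769  1.82623829  0.24218406  1.09458817
  1.37057103] [523.70630701 -68.5261312  170.88473479]
[[-0.998  0.059 -0.004]
 [ 0.059  0.998  0.001]
 [ 0.004  0.001 -1.   ]]
```

```bash
python3 -m inch '[{"translation":[0,0,0.005],"angular":[0,0,0],"claw":0},{"translation":[0,0,0.005],"angular":[0,0,0],"claw":0},{"translation":[0,0,0.005],"angular":[0,0,0],"claw":0},{"translation":[0,0,0.004],"angular":[0,0,0],"claw":0},{"translation":[0,0,0],"angular":[0,0,0],"claw":0}]'
```

```text
time: 8.32
position: [524.7, -68.6, 153.7]
tcp_rot: [0.029, 1.0, -0.0, -0.0]
wrist_force: [-0.9, 0.7, 0.1]
opening: 0.7
grip_force: 0.0
```

```bash
python3 -m inch '[{"translation":[0,0,0.002],"angular":[0,0,0],"claw":0},{"translation":[0.004,0,0],"angular":[0,0,0],"claw":0},{"translation":[0.004,0,0],"angular":[0,0,0],"claw":0},{"translation":[0,0,0],"angular":[0,0,0],"claw":0}]'
python3 -m inch '[{"translation":[0.00267,0.00108,0],"angular":[0,0,6],"claw":0},{"translation":[0.00267,0.00108,0],"angular":[0,0,6],"claw":0},{"translation":[0.00267,0.00108,0],"angular":[0,0,6],"claw":0}]'
```

```text
time: 8.65
position: [516.9, -67.8, 152.7]
tcp_rot: [0.028, 1.0, 0.0, 0.001]
wrist_force: [1.6, 0.2, 0.1]
opening: 0.4
grip_force: 0.6
time: 8.9
position: [509.8, -64.4, 152.7]
tcp_rot: [0.187, 0.982, -0.0, 0.001]
wrist_force: [1.9, -2.6, -1.0]
opening: 0.5
grip_force: 1.6
```

```bash
python3 -m inch '[{"translation":[0.00267,0.00108,0],"angular":[0,0,6],"claw":0},{"translation":[0.00267,0.00108,0],"angular":[0,0,6],"claw":0},{"translation":[0.00267,0.00108,0],"angular":[0,0,6],"claw":0},{"translation":[0.00267,0.00108,0],"angular":[0,0,6],"claw":0}]'
python3 -m inch '[{"translation":[0.00267,0.00108,0],"angular":[0,0,6],"claw":0},{"translation":[0.00267,0.00108,0],"angular":[0,0,6],"claw":0},{"translation":[0.00267,0.00108,0],"angular":[0,0,6],"claw":0},{"translation":[0.00267,0.00108,0],"angular":[0,0,6],"claw":0}]'
```

```text
time: 9.23
position: [502.4, -55.6, 152.6]
tcp_rot: [0.388, 0.922, -0.001, 0.001]
wrist_force: [1.4, -3.5, 0.8]
opening: 0.4
grip_force: 1.5
time: 9.57
position: [499.4, -44.5, 152.4]
tcp_rot: [0.571, 0.821, -0.001, 0.0]
wrist_force: [-1.1, -4.0, 0.3]
opening: 0.6
grip_force: 1.5
```

```bash
python3 -m inch '[{"translation":[0.00267,0.00108,0],"angular":[0,0,6],"claw":0},{"translation":[0.00267,0.00108,0],"angular":[0,0,6],"claw":0},{"translation":[0.00267,0.00108,0],"angular":[0,0,6],"claw":0},{"translation":[0.00267,0.00108,0],"angular":[0,0,6],"claw":0}]'
python3 -m inch '[{"translation":[0.001,0,0],"angular":[0,0,0],"claw":0},{"translation":[0,0,0],"angular":[0,0,0],"claw":0}]'
```

```text
time: 9.9
position: [501.1, -33.1, 152.2]
tcp_rot: [0.729, 0.685, -0.001, 0.0]
wrist_force: [-3.0, -3.5, 0.6]
opening: 0.7
grip_force: 1.5
time: 10.07
position: [501.8, -31.7, 152.3]
tcp_rot: [0.726, 0.688, -0.0, 0.0]
wrist_force: [0.6, -3.2, -1.8]
opening: 0.4
grip_force: 1.5
```

No stop yet. I push on laterally, watching the force.

```bash
for i in 1; do :; done; python3 -m inch '[{"translation":[0.001,0,0],"angular":[0,0,0],"claw":0},{"translation":[0.001,0,0],"angular":[0,0,0],"claw":0},{"translation":[0,0,0],"angular":[0,0,0],"claw":0}]'
python3 -m inch '[{"translation":[0.001,0,0],"angular":[0,0,0],"claw":0},{"translation":[0,0,0],"angular":[0,0,0],"claw":0}]'
python3 -c "
from h import *
s=ctrl.sense();print(s['position'],s['wrist_force']);print(Ro.from_quat(s['tcp_rot']).as_matrix().round(3))"
```

```text
time: 10.32
position: [502.2, -30.8, 152.4]
tcp_rot: [0.726, 0.687, -0.0, 0.001]
wrist_force: [2.0, -7.2, -1.1]
opening: 0.6
grip_force: 3.7
time: 10.48
position: [502.2, -30.7, 152.3]
tcp_rot: [0.727, 0.687, -0.001, 0.001]
wrist_force: [1.9, -10.2, -1.3]
opening: 0.6
grip_force: 5.2
[502.20877363 -30.65374118 152.31643626] [  1.87462758 -10.18429383  -1.30176152]
[[ 0.056  0.998  0.   ]
 [ 0.998 -0.056 -0.003]
 [-0.003  0.001 -1.   ]]
```

Firm stop: the position holds while the force rises. I back off, lift straight out, clear the view and check.

```bash
python3 -m inch '[{"translation":[0,0,0],"angular":[0,0,0],"claw":0},{"translation":[-0.006,0,0],"angular":[0,0,0],"claw":0},{"translation":[0,0,-0.015],"angular":[0,0,0],"claw":0},{"translation":[0,0,-0.03],"angular":[0,0,0],"claw":0},{"translation":[0,0,-0.035],"angular":[0,0,0],"claw":0}]'
python3 -m inch '[{"translation":[0.03,-0.015,-0.015],"angular":[0,0,0],"claw":0},{"translation":[0.035,-0.015,0],"angular":[0,0,0],"claw":0},{"translation":[0.035,-0.015,0],"angular":[0,0,0],"claw":0},{"translation":[0.035,-0.015,0],"angular":[0,0,0],"claw":0},{"translation":[0.03,0,0],"angular":[0,0,0],"claw":0}]'
python3 - <<'E'
from h import *
p,d=vision.get_image("top");cv2.imwrite("pics/t2.png",p)
cv2.imwrite("pics/c2.png",cv2.resize(p[190:295,240:400],None,fx=5,fy=5))
q=cv2.imread("pics/t0.png") if False else cv2.imread("pics/top0.png")
D=cv2.absdiff(p,q).max(2)>40;ys,xs=np.nonzero(D[180:300,400:500]);print("canister/tape area changed px",len(ys))
E
```

```text
time: 10.9
position: [500.6, -33.8, 231.8]
tcp_rot: [0.726, 0.688, -0.001, -0.002]
wrist_force: [1.2, -1.1, -0.9]
opening: 0.6
grip_force: 0.0
time: 11.32
position: [448.7, 136.9, 247.7]
tcp_rot: [0.725, 0.689, -0.0, 0.0]
wrist_force: [0.9, 0.1, -0.4]
opening: 0.6
grip_force: 0.0
canister/tape area changed px 0
```

View pics/c2.png

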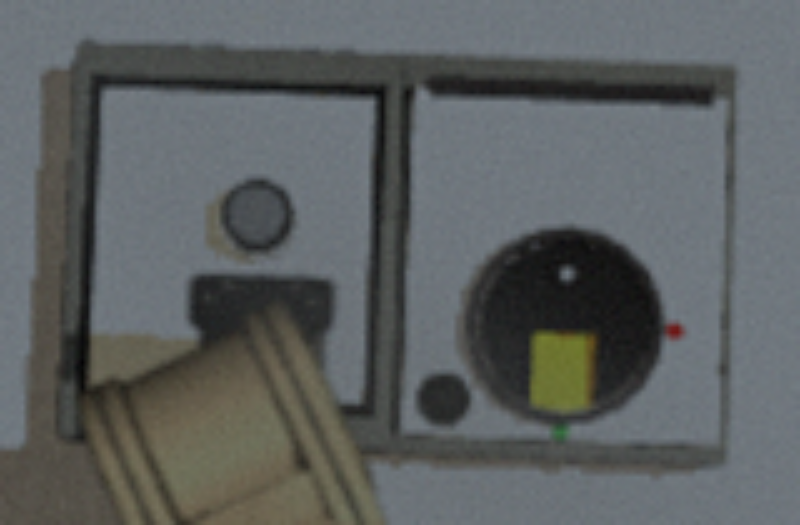

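The panel is shut. The slot points to the green dot at (560,432) with the white dot opposite at (567,273), and the loupe has not moved.

```bash
python3 -c "
from h import *
print(order.finish_job())"
```

```text
the job is handed in; nothing more can be done
None
```

The panel is pressed shut, the fastener is turned to its locked stop, nothing loose appeared to have moved in the top view, and the job is handed in at about 11 s of the 48 s allowed (the hand-in gave no verdict).

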